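Tuck the flashing under the lapped slate of a roof test panel

TASK

Take the metal flashing strip from the bench by its folded upstand and set it flat on the sloped roof test board, wholly below the slate, with its plain edge (the one far from the upstand) facing up the slope. Then slide it straight up the board until that edge is tucked about 25 mm under the slate, midway between the slate's two rubber feet and without lifting the slate, and finish while holding it there, pressed firmly flat on the board (with a push of about 10 N). Leave everything else on the bench where it is.

Things in the scene. Friction and masses are not known exactly. Their poses are not given: they have to be found in the camera images.
- flashing_grip (a point): Centre of the flashing's upstand, where to grasp it, 17 mm above the underside. The upstand is 9 mm thick (x; 9.6 mm at the crest), 60 mm long (y), and stands to 34 mm above the underside. Axes: x points from the upstand to the plain edge to be tucked (62 mm ahead; the other edge is 18 mm behind), y along the upstand, z up out of the apron.
- flashing_edge (a point): Middle of the flashing's plain edge (the one to be tucked), on its underside; axes as flashing_grip.
- flashing: The flashing, one rigid part of dark sheet metal, 0.10 to 0.17 kg: flat apron 80 mm (x) by 100 mm (y), 4 mm thick, with the upstand on it. Origin: centre of the apron's underside, 40 mm behind the plain edge; axes as flashing_grip. Starts flat on the bench to the robot's left, plain edge roughly away from the robot.
- board: Plywood board, 200 x 200 mm, fixed on a stand. Origin on its upper face right below the middle of the slate's lower edge, 48 mm above the bench. x points up the slope (15 degrees, roughly away from the robot), y to the left along the slate's edge, z square out of the face. The face runs from x = -115 mm (18 mm above the bench) to +85 mm, y = +-100 mm, bare where x < 0.
- slate_edge (a point): Middle of the slate's lower edge, on its underside, 9 mm above the board (5 mm of play for the apron). Grey plate 180 mm wide (y), 66 mm up the slope, 6 mm thick, parallel to the board, axes as board. Two rubber feet under its lower corners (board x = 2 to 14 mm) leave 150 mm between them; the bar at its head (board x from 72 mm) stands 20 mm above the board.
- slate (a joint): Hinge of the slate at its head, 66 mm from its lower edge, rad: 0 as it lies on its feet, grows as the lower edge is lifted (0.06 is 4 mm). Only its weight (0.15 kg) keeps it down.
- bung: Bystander, to be left alone: a red rubber bung, 35 mm wide and 30 mm tall; origin at the centre of its underside.
- bottle: Bystander, to be left alone: a small white reagent bottle with a blue cap, 36 mm wide and 78 mm tall; origin at the centre of its underside.
- tape: Bystander, to be left alone: a roll of brown tape lying flat, 100 mm wide and 24 mm tall; origin at the centre of its underside.
- timer: Bystander, to be left alone: a white square lab timer lying face up, 66 x 66 x 19 mm; origin at the centre of its underside.
- stopper: Bystander, to be left alone: a translucent plastic screw stopper, 48 mm wide and 42 mm tall; origin at the centre of its underside.

How it is judged:
By the outcome, as a careful person would: the job done as asked, in the order asked, and still so for the second after the job is handed in, while the arm keeps its last pose, push and grip.
It also fails if it takes over 48 s, if anything falls off the work surface, if the arm or the gripper's body presses on something with over 40 N, if the wrist force passes 120 N, or if a joint passes its speed limit or range.

ROBOT

A 7-joint arm with a two-finger parallel gripper is mounted at the origin on a cart in front of the work surface, level with it; the furniture and walls round the work are solid. World frame = base frame: x ahead of the robot, y to its left, z up, the work surface at z = 0. Lengths are in m, angles in rad, forces in N, time in s.
With the tool pointing down it reaches from about 0.425 to 0.925 m from the base axis. Payload 6.8 kg.
Tool frame: the origin (TCP) lies on the centre line of the jaws, within the pads' length; the fingertips stand 11 mm ahead of it and the grasp point (between the pads) lies 8 mm behind it; z points along the fingers, y is the direction in which the jaws open and shut (so a half turn about z gives the same grasp; the last joint's range is limited). The gripper opens to 85 mm and grips with 20 to 120 N. Pads are 22 mm wide; open, the fingers measure 114 mm over their backs; the gripper's body (76 mm by 85 mm) begins 54 mm behind the grasp point. The pads swing forward as they close: fully open they stand 13 mm farther back than shut.
Start: joints at [-1.284, 0.477, 0.022, 1.555, -0.011, 1.109, -0.083], TCP at [0.26, 0.623, 0.218] pointing down, gripper open.
Joint ranges: [-2.96, 2.96], [-0.34, 2.1], [-1.41, 1.46], [0.24, 2.44], [-1.37, 4.51], [0.17, 1.92], [-2.96, 2.96]. Speed limits (rad/s): [2.39, 2.39, 3.14, 3.14, 3.14, 3.14, 3.14].

INTERFACE

Orientations are given as a rotation vector (axis times angle).
In Python, from bench import r gives the robot as it stands.
- The arm moves only by the tool send_rows, never from a script. Its argument "deltas" is a list of rows, each a list of 7 numbers: the opening, from 0 (shut) to 1 (fully open), then the shift along the tool's x, y, z as a fraction of full scale, then the turn, a rotation vector about the tool's x, y, z as a fraction of full scale. In form: [[hand, x, y, z, ax, ay, az], ...]. A call has 1 to 20 rows; each row is the pose to reach, as a shift and turn from the pose commanded when the call began, along the tool's axes at that moment, turning the shorter way round; what a row does not reach only later rows make up. Full scale, the value 1, is 150 mm for a shift and 180 degrees for a turn. A row lasts 1/12 s, in which the tool goes at most 41.7 mm and 7.16 degrees, less where a joint would pass 70% of its speed; a pose out of reach is approached as far as the arm can. A call with a number of a shift or a turn outside -1 to 1 is refused whole. A call with a gripper value outside its range is refused whole. The fingers move at their own pace and stop on an object; "squeeze" is the grip in N (left out, the last holds). Time passes only in rows, so rows that repeat a pose let the fingers close. It gives the time, the measured TCP pose, the force and the opening at its end, in the units of the state.
- r.get_obs(): the state, without advancing time (a new reading comes with each control period).
- r.grab_frame(name): name is "side" or "top" or "wrist"; returns a dict with "pixels" (384x512x3 uint8, red, green, blue), "camera_matrix" (3x3 intrinsics, pixels), "rvec" (rotation vector, rad) and "tvec" (3), from world to camera coordinates, as OpenCV has them. Camera axes: x right, y down, z forward; pixel columns grow to the right and rows downward; lengths in m; the calibration is good to about 2 mm. A picture is of the moment at which its call begins. There is no depth.
- r.hand_in(): hands the job in, once; it reports no verdict.
The state is a dict: "clock": time; "joints": joint angles; "qvel": joint speeds; "tau": joint torques, N m; "tcp_pos": TCP position; "orientation": TCP orientation; "contact_force": force on the tool from outside, world axes, zero at the start; "moment": the same for the moment, N m; "grip_width": finger opening in m.
Only numpy, scipy, OpenCV 4.12 (cv2) and the standard library are available. Lean on these libraries where they do the work, as an engineer would, in place of code of your own. Each camera call takes 0.05 s, during which the arm holds its last target. There are 200 camera calls.

## Working session

There is one attempt and no reset: what is moved stays moved. The work goes in short steps, Python scripts to look and compute and a tool call to move; the robot and the scene stay as the last step left them, time stands still between calls to the robot, and variables do not carry over. Pictures are saved under pics/ and viewed, about 8 in all and at most 12, crops included, and the job is handed in when it is done.

Besides the shell and the picture viewer there is one more tool, called after "Emit:" as name(argument=value, ...), one argument or row to a line, values as JSON. send_rows: Moves the arm, as the interface text tells. Shift numbers are shares of 150 mm and turn numbers shares of 180 degrees, none past 1 either way. Its arguments: {"type":"object","properties":{"deltas":{"type":"array","items":{"type":"array","items":{"type":"number"}}},"squeeze":{"type":"number"}},"required":["deltas"]}

```bash
mkdir -p pics; ls
cat > h.py <<'E'
import numpy as np, cv2
from scipy.spatial.transform import Rotation as R
from bench import r
def grab(n,save=None):
    f=r.grab_frame(n)
    if save: cv2.imwrite('pics/'+save,f['pixels'][:,:,::-1])
    return f
def ray(f,uv):
    Rm=cv2.Rodrigues(np.array(f['rvec'],float))[0];t=np.array(f['tvec'],float).ravel()
    d=Rm.T@np.linalg.inv(f['camera_matrix'])@np.array([uv[0],uv[1],1.]);return -Rm.T@t,d/np.linalg.norm(d)
def onz(f,uv,z):
    c,d=ray(f,uv);return c+d*(z-c[2])/d[2]
def proj(f,P):
    return cv2.projectPoints(np.atleast_2d(np.array(P,float)),np.array(f['rvec'],float),np.array(f['tvec'],float),np.array(f['camera_matrix'],float),None)[0][:,0]
E
python3 - <<'E'
from h import *
import pickle
o=r.get_obs();print(o)
F={n:grab(n) for n in('top','side','wrist')}
pickle.dump(F,open('f0.pkl','wb'))
cv2.imwrite('pics/a_top.png',F['top']['pixels'][:,:,::-1])
cv2.imwrite('pics/a_sw.png',cv2.resize(np.vstack([F['side']['pixels'],F['wrist']['pixels']]),(400,600))[:,:,::-1] if 0 else F['side']['pixels'][:,:,::-1])
for n in F: print(n,ray(F[n],(256,192)))
E
```

```text
pics
{'clock': 0.0, 'joints': array([-1.28410492,  0.47781302,  0.02233543,  1.55645878, -0.01144604,
        1.10930453, -0.08310694]), 'qvel': array([ 0.00186848,  0.0003735 , -0.00022445,  0.00015782, -0.00080107,
        0.00123297, -0.00094255]), 'tau': array([ 7.23939247e-04, -5.96455371e+01,  1.60813451e+00, -2.81186950e+01,
        1.24637739e-02,  9.44473461e-03,  1.08074795e-05]), 'tcp_pos': array([0.259405  , 0.62249067, 0.21721392]), 'orientation': array([-6.16016292e-01, -3.08041935e+00,  2.90092000e-03]), 'contact_force': array([ 0.55468155, -0.22127391, -0.32996972]), 'moment': array([-0.04586373, -0.00950732, -0.00925602]), 'grip_width': 0.08550383979333542}
top (array([ 0.22502038, -0.04887456,  1.64116595]), array([ 0.21911818, -0.00774549, -0.97566758]))
side (array([ 0.23973008, -1.32002464,  0.59908032]), array([ 0.23121124,  0.89630046, -0.37840038]))
wrist (array([0.18333934, 0.65514105, 0.37231074]), array([ 0.3075962 , -0.12173207, -0.94369798]))
```

View pics/a_top.png

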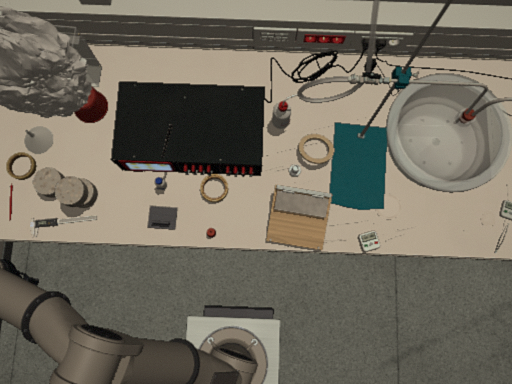

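View pics/a_sw.png

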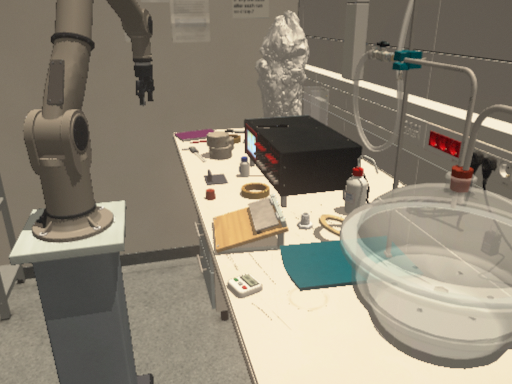

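Top view: flashing at about (163,217) with its upstand darker, near (160,222); board about (298,218), slate (301,203). Bung is at (211,233), bottle (160,185), tape (214,188), timer (370,241).

Run:
```python
from h import *
import pickle
F=pickle.load(open('f0.pkl','rb'));f=F['top']
print(f['camera_matrix'])
for n,uv,z in [('bung',(211,233),.03),('bottle',(160,182),.078),('tape',(214,188),.024),('timer',(370,241),.019),('fl c',(163,217),.004),('bd',(298,225),.03)]: print(n,onz(f,uv,z).round(3))
im=f['pixels']
a=cv2.resize(im[190:245,130:190],None,fx=6.5,fy=6.5,interpolation=cv2.INTER_NEAREST)
b=cv2.resize(im[175:255,255:340],None,fx=4.6,fy=4.6,interpolation=cv2.INTER_NEAREST)
h=max(a.shape[0],b.shape[0]);p=lambda x:np.pad(x,((0,h-x.shape[0]),(0,4),(0,0)))
cv2.imwrite('pics/b.png',np.hstack([p(a),p(b)])[:,:,::-1])
```

```text
[[463.93295434   0.         250.79704684]
 [  0.         463.93295434 196.73984732]
 [  0.           0.           1.        ]]
bung [0.434 0.09  0.03 ]
bottle [0.599 0.272 0.078]
tape [0.597 0.089 0.024]
timer [ 0.429 -0.468  0.019]
fl c [0.489 0.267 0.004]
bd [ 0.474 -0.213  0.03 ]
```

View pics/b.png

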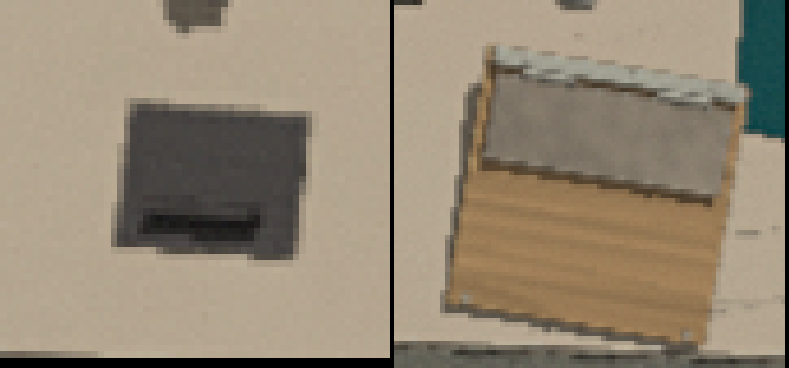

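Emit:
send_rows(
  deltas=[
    [1, -0.36, -0.27, 0, 0, 0, 0],
    [1, -0.727, -0.547, 0, 0, 0, 0],
    [1, -0.727, -0.547, 0, 0, 0, 0],
    [1, -0.727, -0.547, 0, 0, 0, 0],
    [1, -0.727, -0.547, 0, 0, 0, 0],
  ],
)

```text
clock: 0.57
tcp_pos: [0.3324, 0.501, 0.2183]
orientation: [0.627, 3.077, -0.003]
contact_force: [0.1, 0.1, 0.1]
grip_width: 0.0855
```

Emit:
send_rows(
  deltas=[
    [1, -0.36, -0.27, 0, 0, 0, 0],
    [1, -0.727, -0.547, 0, 0, 0, 0],
    [1, -0.727, -0.547, 0, 0, 0, 0],
    [1, -0.727, -0.547, 0, 0, 0, 0],
    [1, -0.727, -0.547, 0, 0, 0, 0],
  ],
)

```text
clock: 0.98
tcp_pos: [0.4001, 0.3847, 0.2183]
orientation: [0.625, 3.078, -0.001]
contact_force: [0.1, 0.4, -0.2]
grip_width: 0.0854
```

Emit:
send_rows(
  deltas=[
    [1, -0.2, -0.2, 0, 0, 0, 0.03],
    [1, -0.4, -0.3, 0.1, 0, 0, 0.07],
    [1, -0.6, -0.45, 0.2, 0, 0, 0.11],
    [1, -0.727, -0.547, 0.3, 0, 0, 0.15],
    [1, -0.727, -0.547, 0.4, 0, 0, 0.19],
    [1, -0.727, -0.547, 0.4, 0, 0, 0.23],
    [1, -0.727, -0.547, 0.4, 0, 0, 0.27],
    [1, -0.727, -0.547, 0.4, 0, 0, 0.31],
    [1, -0.727, -0.547, 0.4, 0, 0, 0.35],
    [1, -0.727, -0.547, 0.4, 0, 0, 0.394],
    [1, -0.727, -0.547, 0.4, 0, 0, 0.394],
    [1, -0.727, -0.547, 0.4, 0, 0, 0.394],
    [1, -0.727, -0.547, 0.4, 0, 0, 0.394],
  ],
)

```text
clock: 2.07
tcp_pos: [0.4665, 0.2715, 0.1581]
orientation: [-2.283, -2.158, -0.0]
contact_force: [0.6, 0.1, -0.4]
grip_width: 0.0853
```

Run:
```python
from h import *
import pickle
f=grab('wrist','c.png');pickle.dump(f,open('f1.pkl','wb'))
o=r.get_obs();print(o['clock'],o['tcp_pos'],R.from_rotvec(o['orientation']).as_matrix().round(3),o['joints'].round(2))
print(f['camera_matrix'][0])
```

```text
2.1167 [0.46661639 0.27107666 0.1581262 ] [[ 0.057  0.998 -0.   ]
 [ 0.998 -0.057  0.   ]
 [ 0.    -0.    -1.   ]] [-0.95  0.34  0.38  1.96 -0.16  0.87 -0.54]
[328.11865214   0.         253.53466557]
```

View pics/c.png

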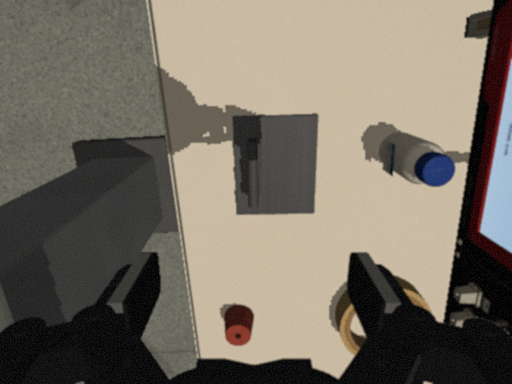

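Wrist view: apron corners about (233,117), (318,114), (314,212), (237,214); the upstand runs (252,140)–(253,206) on its left side; bottle and bung clear.

Run:
```python
from h import *
import pickle
f=pickle.load(open('f1.pkl','rb'));im=f['pixels'];print(ray(f,(256,192)))
m=((im.max(2)<95)).astype(np.uint8);m=cv2.morphologyEx(m,cv2.MORPH_OPEN,np.ones((5,5)));
w=np.zeros_like(m);w[105:222,228:325]=m[105:222,228:325]
c=max(cv2.findContours(w,0,2)[0],key=cv2.contourArea)
q=cv2.approxPolyDP(c,6,True)[:,0];print(q)
P=np.array([onz(f,p,.004) for p in q]);print(P.round(4))
if len(q)==4:
  print(P.mean(0),np.linalg.norm(P-np.roll(P,1,0),axis=1))
for uv,z in [((246,140),.034),((258,140),.034),((247,207),.034),((258,207),.034)]: print(onz(f,uv,z).round(4))
print((im[150:200:25,228:325].max(2)))
```

```text
(array([0.47111374, 0.35440003, 0.31307821]), array([-0.01116456, -0.33025724, -0.94382494]))
[[233 115]
 [237 213]
 [312 212]
 [316 115]]
[[0.4503 0.3227 0.004 ]
 [0.4469 0.2247 0.004 ]
 [0.5233 0.2215 0.004 ]
 [0.5269 0.3184 0.004 ]]
[0.48683862 0.27182818 0.004     ] [0.07672225 0.09812413 0.0764519  0.09701451]
[0.4618 0.3043 0.034 ]
[0.4721 0.3037 0.034 ]
[0.4588 0.2427 0.034 ]
[0.4689 0.2421 0.034 ]
[[201 204 205 204 183 131  79  69  77  78  78  72  54  44  39  43  38  41
   34  31  30  32  39  32  33  30  34  34  26  45  69  73  70  77  78  81
   84  76  78  74  74  79  83  84  78  79  79  83  81  79  78  81  82  81
   81  83  80  84  79  77  78  81  79  81  80  84  80  83  87  81  82  84
   83  82  80  83  82  88  84  81  82  79  83  82  81  80  84  86 127 184
  203 203 200 201 204 201 202]
 [200 203 202 203 206 188 130  76  72  79  79  74  71  53  37  39  42  39
   35  37  44  52  58  68  77  78  77  68  65  58  62  76  75  76  76  83
   75  79  74  78  70  80  76  78  76  82  76  77  83  83  82  77  79  76
   80  80  72  77  75  76  78  84  82  79  75  81  81  79  82  81  76  80
   81  81  80  86  84  78  80  81  79  81  77  82  83  78  83 129 184 200
  203 201 203 198 201 200 196]]
```

Emit:
send_rows(
  deltas=[
    [0.6, 0.0115, -0.01, 0.2, 0, 0, -0.0067],
    [0.6, 0.0115, -0.01, 0.4, 0, 0, -0.0067],
    [0.6, 0.0115, -0.01, 0.6, 0, 0, -0.0067],
    [0.6, 0.0115, -0.01, 0.75, 0, 0, -0.0067],
    [0.6, 0.0115, -0.01, 0.85, 0, 0, -0.0067],
    [0.6, 0.0115, -0.01, 0.924, 0, 0, -0.0067],
    [0.6, 0.0115, -0.01, 0.924, 0, 0, -0.0067],
    [0.6, 0.0115, -0.01, 0.924, 0, 0, -0.0067],
  ],
  squeeze=60,
)

```text
clock: 2.78
tcp_pos: [0.4656, 0.2719, 0.0196]
orientation: [-2.265, -2.176, 0.001]
contact_force: [0.3, -0.1, -0.1]
grip_width: 0.0514
```

Emit:
send_rows(
  deltas=[
    [0, 0, 0, 0, 0, 0, 0],
    [0, 0, 0, 0, 0, 0, 0],
    [0, 0, 0, 0, 0, 0, 0],
    [0, 0, 0, 0, 0, 0, 0],
    [0, 0, 0, 0, 0, 0, 0],
    [0, 0, 0, 0, 0, 0, 0],
    [0, 0, 0, 0, 0, 0, 0],
    [0, 0, 0, 0, 0, 0, 0],
    [0, 0, 0, 0, 0, 0, 0],
    [0, 0, 0, 0, 0, 0, 0],
    [0, 0, 0, 0, 0, 0, 0],
    [0, 0, 0, 0, 0, 0, 0],
  ],
)

```text
clock: 3.78
tcp_pos: [0.4655, 0.2718, 0.0196]
orientation: [-2.266, -2.176, 0.0]
contact_force: [-0.2, -0.3, 0.0]
grip_width: 0.0002
```

Run:
```python
from h import *
f=grab('wrist');t=grab('top')
a=f['pixels'];b=cv2.resize(t['pixels'][170:250,110:230],None,fx=2.2,fy=2.2)
b=np.pad(b,((0,384-b.shape[0]),(0,0),(0,0)))
cv2.imwrite('pics/d.png',np.hstack([a,b])[:,:,::-1])
print(r.get_obs()['joints'], proj(f,r.get_obs()['tcp_pos']))
```

```text
[-0.8740203   0.55137967  0.29310713  2.04109354 -0.27715135  0.58619414
 -0.43051692] [[253.64461893 243.42807326]]
```

View pics/d.png

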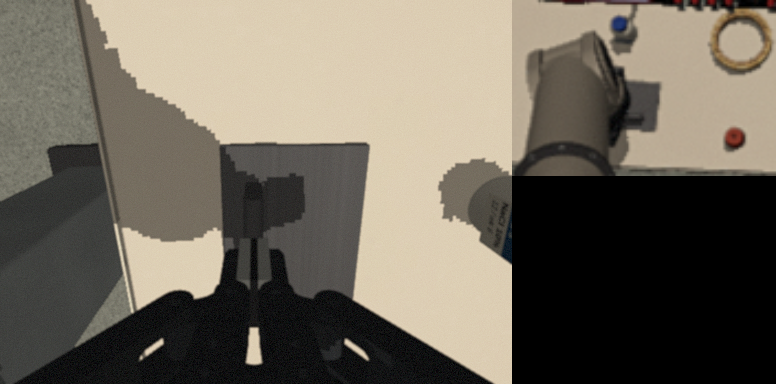

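The wrist view shows the jaws around the upstand at about (253,250), but the width reads 0.2 mm, which doesn't fit a 9 mm upstand. A small lift will show whether it is held.

Emit:
send_rows(
  deltas=[
    [0, 0, 0, -0.07, 0, 0, 0],
    [0, 0, 0, -0.14, 0, 0, 0],
    [0, 0, 0, -0.2, 0, 0, 0],
    [0, 0, 0, -0.27, 0, 0, 0],
    [0, 0, 0, -0.33, 0, 0, 0],
    [0, 0, 0, -0.33, 0, 0, 0],
    [0, 0, 0, -0.33, 0, 0, 0],
  ],
)

```text
clock: 4.47
tcp_pos: [0.4659, 0.2723, 0.07]
orientation: [-2.266, -2.176, -0.003]
contact_force: [0.0, 0.4, 0.1]
grip_width: -0.0
```

Run:
```python
from h import *
import pickle
f=grab('wrist','e.png');s=grab('side');pickle.dump((f,s),open('f2.pkl','wb'))
b=cv2.resize(s['pixels'][110:210,150:280],None,fx=2,fy=2);b=np.pad(b,((0,384-b.shape[0]),(0,0),(0,0)))
cv2.imwrite('pics/e.png',np.hstack([f['pixels'],b])[:,:,::-1])
o=r.get_obs();print(o['contact_force'],o['moment'],o['grip_width'])
```

```text
[-0.39845665 -0.78948299  0.21929842] [-0.01453458  0.03869628 -0.01360267] 0.0003836804776243889
```

View pics/e.png

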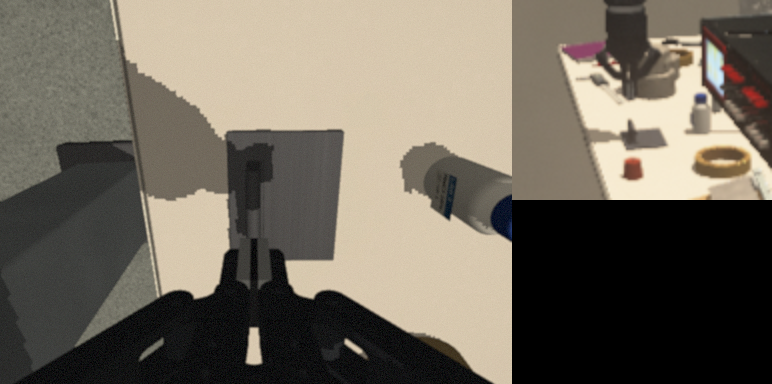

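The flashing stayed on the bench. In the side crop the closed tips, around full-image (208,158), stand well above the upstand. The jaws must have shut above the crest or slipped off it, so I'll measure the real tip height.

Run:
```python
from h import *
import pickle
f,s=pickle.load(open('f2.pkl','rb'))
def ony(uv,y):
    c,d=ray(s,uv);return (c+d*(y-c[1])/d[1]).round(4)
im=s['pixels'];print(im[150:185,200:220].max(2))
print(proj(s,[[.466,.272,.059],[.466,.272,.07],[.466,.272,.034],[.466,.243,.034],[.466,.272,.1]]))
for v in (155,157,159,161): print(v,ony((208,v),.272))
print('wrist proj tcp, tip', proj(f,[[.466,.272,.07],[.466,.272,.059],[.466,.304,.034]]))
# flashing corners now
for p in [(227,131),(343,131),(334,260)]: print(onz(f,p,.004).round(4))
```

```text
[[243 233 225 220 190  62  63  66  72  73  71  64  75  92  97  99 102 106
  101 105]
 [245 246 246 246 227  81  65  75  78  77  85  65  78  96  97  96 100 102
  105 106]
 [245 246 246 246 227  88  68  88  94  82  90  67  81  94  92  96  96  99
  104 106]
 [246 246 239 209 182  81  67  91 101  80  90  70  78  94  93  98  99 103
  105 107]
 [235 210 192 148 133  82  68  90 102  85  98  74  76  97  95  98 103 105
  105 106]
 [224 202 148 148 134  89  67  91 101  85 102  74  77  97  98  99 101 103
  105 107]
 [220 217 170 147 135  89  68  90 100  85 101  71  76  95  98  99 101 102
  103 106]
 [226 212 210 222 205 116  68  90 103  89 104  74  78  95  98  98  98 103
  106 106]
 [221 226 219 233 238 204 119 104 102  90 108 100 109  98  95  98 100 103
  104 106]
 [229 223 226 219 232 237 212 143  99  86 125 185 224 221 209 182 185 166
  123 147]
 [243 225 212 223 215 228 233 221 195 219 224 237 246 246 244 238 239 234
  224 229]
 [246 241 218 186 199 225 241 244 240 246 245 245 246 245 246 246 246 246
  246 246]
 [246 246 241 225 233 240 246 246 245 245 246 245 246 246 246 246 246 246
  246 
[... 1603 characters left out ...]
0 119
  119 120]
 [246 246 246 246 246 228 114 115 106 108 110 109 112 114 117 117 118 118
  119 122]
 [247 246 246 246 246 240 198 122 123 121 118 113 112 108 104 101 100 102
  104 109]
 [246 247 247 246 246 246 229 115 118 116 125 158 182 180 191 220 219 219
  220 220]]
[[209.07934453 164.92704053]
 [208.94422781 162.19001156]
 [209.38397511 171.09787325]
 [210.59020433 173.56485054]
 [208.57232554 154.65647142]]
155 [0.4638 0.272  0.0988]
157 [0.4634 0.272  0.0909]
159 [0.463 0.272 0.083]
161 [0.4626 0.272  0.0751]
wrist proj tcp, tip [[253.77717675 243.9282673 ]
 [253.73648455 234.5231228 ]
 [251.50680598 167.76029336]]
[0.4502 0.3221 0.004 ]
[0.528  0.3189 0.004 ]
[0.5257 0.2203 0.004 ]
```

Emit:
send_rows(
  deltas=[
    [0.3, 0, 0, 0, 0, 0, 0],
    [0.3, 0, 0, 0, 0, 0, 0],
    [0.3, 0, 0, 0, 0, 0, 0],
    [0.3, 0, 0, 0.1, 0, 0, 0],
    [0.3, 0, 0, 0.2, 0, 0, 0],
    [0.3, 0, 0, 0.3, 0, 0, 0],
    [0.3, 0, 0, 0.34, 0, 0, 0],
    [0.3, 0, 0, 0.34, 0, 0, 0],
  ],
)

```text
clock: 5.23
tcp_pos: [0.4645, 0.2711, 0.0166]
orientation: [-2.266, -2.175, 0.005]
contact_force: [0.3, 0.2, 0.1]
grip_width: 0.0254
```

Run:
```python
from h import *
import pickle
s=grab('side');f=grab('wrist')
b=cv2.resize(s['pixels'][135:200,180:250],None,fx=5,fy=5,interpolation=cv2.INTER_NEAREST)
a=f['pixels'][100:384,100:420];h=max(a.shape[0],b.shape[0]);p=lambda x:np.pad(x,((0,h-x.shape[0]),(0,4),(0,0)))
cv2.imwrite('pics/g.png',np.hstack([p(a),p(b)])[:,:,::-1])
o=r.get_obs();t=o['tcp_pos'];print(t,o['grip_width'],o['contact_force'])
for dz in(-.011,0,.01,.02,.03): print(dz,proj(s,t+[0,0,dz]).round(1),proj(f,t+[0,.011,dz]).round(1))
```

```text
[0.46571307 0.27177348 0.01823848] 0.025707465109403516 [ 1.02849069 -0.10833914  0.05366456]
-0.011 [[209.6 177.7]] [[253.8 215.8]]
0 [[209.5 175. ]] [[253.8 224.4]]
0.01 [[209.4 172.5]] [[253.8 233.1]]
0.02 [[209.3 170.1]] [[253.8 243. ]]
0.03 [[209.1 167.6]] [[253.8 254.1]]
```

View pics/g.png

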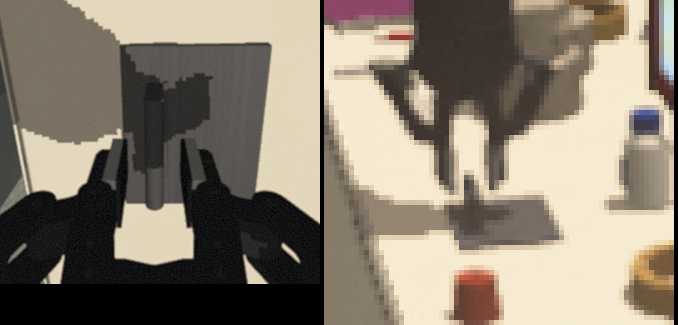

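Side and wrist both put the tips about 12 mm behind the TCP, not 11 mm ahead of it, so the tool is really about 23 mm shorter than stated. The jaws straddle the upstand evenly. I'll go down to TCP z of about -2 mm, watching the force, then close.

Emit:
send_rows(
  deltas=[
    [0.3, 0, 0, 0.04, 0, 0, 0],
    [0.3, 0, 0, 0.08, 0, 0, 0],
    [0.3, 0, 0, 0.11, 0, 0, 0],
    [0.3, 0, 0, 0.135, 0, 0, 0],
    [0.3, 0, 0, 0.135, 0, 0, 0],
  ],
)

```text
clock: 5.75
tcp_pos: [0.465, 0.2716, -0.0029]
orientation: [-2.266, -2.176, 0.002]
contact_force: [-1.0, -0.2, 0.0]
grip_width: 0.0255
```

Emit:
send_rows(
  deltas=[
    [0, 0, 0, 0, 0, 0, 0],
    [0, 0, 0, 0, 0, 0, 0],
    [0, 0, 0, 0, 0, 0, 0],
    [0, 0, 0, 0, 0, 0, 0],
    [0, 0, 0, 0, 0, 0, 0],
    [0, 0, 0, 0, 0, 0, 0],
    [0, 0, 0, 0, 0, 0, 0],
  ],
)

```text
clock: 6.33
tcp_pos: [0.4656, 0.2719, -0.002]
orientation: [-2.266, -2.176, -0.0]
contact_force: [0.5, -0.0, 0.5]
grip_width: 0.0076
```

Emit:
send_rows(
  deltas=[
    [0, 0, 0, -0.1, 0, 0, 0],
    [0, 0, 0, -0.2, 0, 0, 0],
    [0, 0, 0, -0.35, 0, 0, 0],
    [0, 0, 0, -0.5, 0, 0, 0],
    [0, 0, 0, -0.7, 0, 0, 0],
    [0, 0, 0, -0.9, 0, 0, 0],
    [0, 0, 0, -1, 0, 0, 0],
    [0, 0, 0, -1, 0, 0, 0],
  ],
  squeeze=80,
)

```text
clock: 7.0
tcp_pos: [0.4675, 0.2731, 0.1514]
orientation: [2.266, 2.175, 0.01]
contact_force: [0.9, 0.9, -1.7]
grip_width: 0.0073
```

Run:
```python
from h import *
import pickle
f=pickle.load(open('f0.pkl','rb'))['top'];im=f['pixels'];o=r.get_obs();print(o['contact_force'],o['grip_width'],o['clock'],o['tcp_pos'])
hsv=cv2.cvtColor(im,cv2.COLOR_RGB2HSV);sub=np.s_[175:255,255:340]
print(hsv[225,298],hsv[203,300],hsv[225,245])
m=np.zeros(im.shape[:2],np.uint8);m[sub]=((hsv[...,1]>95)&(hsv[...,0]>8)&(hsv[...,0]<25))[sub]*255
m=cv2.morphologyEx(m,cv2.MORPH_OPEN,np.ones((3,3)))
# slate edge (top) and bottom edge rows per column -> world, fit
S=[];B=[]
for u in range(276,322):
    v=np.where(m[205:255,u])[0]+205
    if len(v)<15: continue
    S.append((u,v.min()-.5));B.append((u,v.max()+.5))
def line(P,z):
    W=np.array([onz(f,p,z)[:2] for p in P]);vx,vy,x,y=cv2.fitLine(W.astype(np.float32),cv2.DIST_HUBER,0,.01,.01).ravel()
    print(z,np.degrees(np.arctan2(vx,-vy)) if vy<0 else np.degrees(np.arctan2(-vx,vy)),(x,y));return W
line(S,.048);W=line(B,.018)
rc=cv2.minAreaRect(np.argwhere(m)[:,::-1].astype(np.float32));print(rc)
# left/right edges at rows
for v in range(212,246,3):
    u=np.where(m[v])[0];print(v,u.min(),u.max(),onz(f,(u.min()-.5,v),.03)[:2].round(4),onz(f,(u.max()+.5,v),.03)[:2].round(4))
cv2.imwrite('m.png',m)
```

```text
[ 0.92545214  0.89625202 -1.68938597] 0.007333669163505564 7.0 [0.46754908 0.27310168 0.1513935 ]
[ 17 111 158] [ 17  48 132] [ 19  50 179]
0.048 -7.5807004 (np.float32(0.5114336), np.float32(-0.21223755))
0.018 -7.233099 (np.float32(0.40608203), np.float32(-0.19395597))
((297.4053955078125, 222.5675811767578), (56.882041931152344, 45.045318603515625), 9.462323188781738)
212 271 288 [ 0.5166 -0.1153] [ 0.519  -0.1788]
215 270 307 [ 0.5057 -0.1121] [ 0.5108 -0.2459]
218 270 326 [ 0.495  -0.1124] [ 0.5027 -0.3129]
221 269 326 [ 0.4842 -0.1092] [ 0.492  -0.3129]
224 269 326 [ 0.4736 -0.1095] [ 0.4813 -0.313 ]
227 268 325 [ 0.4628 -0.1063] [ 0.4706 -0.3095]
230 268 324 [ 0.4523 -0.1066] [ 0.4598 -0.306 ]
233 267 324 [ 0.4416 -0.1034] [ 0.4493 -0.3061]
236 267 323 [ 0.4311 -0.1038] [ 0.4386 -0.3026]
239 272 323 [ 0.4212 -0.1215] [ 0.4281 -0.3027]
242 277 322 [ 0.4114 -0.1392] [ 0.4175 -0.2992]
245 295 322 [ 0.4033 -0.202 ] [ 0.407  -0.2993]
```

```bash
cat >> h.py <<'E'
import sys
B=dict(o=np.array([.5135,-.214,.048]),yaw=-7.7)
def board():
    z=R.from_euler('ZY',[B['yaw'],-15],degrees=True).as_matrix();return z   # columns: board axes in world
def goal(p):  # board coords (m) of TCP -> world pos, tool rotation
    M=board();return B['o']+M@np.array(p),np.column_stack([M[:,1],M[:,0],-M[:,2]])
def delta(P,Rg,P0=None,R0=None):
    o=r.get_obs();P0=o['tcp_pos'] if P0 is None else P0;R0=R.from_rotvec(o['orientation']).as_matrix() if R0 is None else R0
    return (R0.T@(P-P0)/.15).round(4),(R.from_matrix(R0.T@Rg).as_rotvec()/np.pi).round(4)
def bpose():
    o=r.get_obs();M=board();T=R.from_rotvec(o['orientation']).as_matrix()
    G=np.column_stack([M[:,1],M[:,0],-M[:,2]])
    return (M.T@(o['tcp_pos']-B['o'])*1000).round(1),np.degrees(R.from_matrix(G.T@T).as_rotvec()).round(2),(M.T@o['contact_force']).round(1),o['clock'],o['grip_width']
E
python3 - <<'E'
from h import *
P,G=goal([-.08,0,.08]);print(P,board().round(3));print(delta(P,G))
print(r.get_obs()['joints'].round(2))
E
```

```text
[ 0.41640387 -0.20087209  0.10456854] [[ 0.957  0.134 -0.256]
 [-0.129  0.991  0.035]
 [ 0.259 -0.     0.966]]
(array([-3.1726, -0.2126,  0.2965]), array([-0.0818, -0.0054,  0.0293]))
[-0.96  0.35  0.39  1.97 -0.17  0.85 -0.52]
```

Emit:
send_rows(
  deltas=[
    [0, -0.1, 0, 0, 0, 0, 0],
    [0, -0.25, 0, 0, 0, 0, 0],
    [0, -0.45, 0, 0, 0, 0, 0],
    [0, -0.65, 0, 0, 0, 0, 0],
    [0, -0.85, 0, 0, 0, 0, 0],
    [0, -1, 0, 0, 0, 0, 0],
  ],
)

```text
clock: 7.5
tcp_pos: [0.4574, 0.118, 0.1462]
orientation: [-2.268, -2.173, 0.006]
contact_force: [0.1, -0.4, -0.2]
grip_width: 0.0069
```

Emit:
send_rows(
  deltas=[
    [0, -0.2, 0, 0, 0, 0, 0],
    [0, -0.4, 0, 0, 0, 0, 0],
    [0, -0.6, 0, 0, 0, 0, 0],
    [0, -0.8, 0, 0, 0, 0, 0],
    [0, -1, 0, 0, 0, 0, 0],
  ],
)

```text
clock: 7.92
tcp_pos: [0.4511, -0.0301, 0.1464]
orientation: [-2.266, -2.174, 0.004]
contact_force: [0.3, 0.2, -1.0]
grip_width: 0.007
```

Emit:
send_rows(
  deltas=[
    [0, -0.2, -0.02, 0, 0, 0, 0],
    [0, -0.4, -0.04, 0, -0.02, 0, 0.01],
    [0, -0.6, -0.08, 0, -0.04, 0, 0.02],
    [0, -0.8, -0.12, 0, -0.06, 0, 0.03],
    [0, -0.9, -0.16, 0, -0.082, -0.005, 0.03],
    [0, -1, -0.2, 0, -0.082, -0.005, 0.03],
    [0, -1, -0.2, 0, -0.082, -0.005, 0.03],
    [0, -1, -0.2, 0, -0.082, -0.005, 0.03],
  ],
)

```text
clock: 8.58
tcp_pos: [0.4153, -0.1771, 0.1468]
orientation: [2.215, 1.928, 0.244]
contact_force: [0.6, 1.1, -1.4]
grip_width: 0.0069
```

Run:
```python
from h import *
print(bpose());P,G=goal([-.08,0,.06]);print(delta(P,G));print(r.get_obs()['joints'].round(2))
```

```text
(array([-73.2,  23.4, 121.8]), array([ 0.36, -0.25,  0.19]), array([ 0. ,  1.1, -1.4]), 8.5833, 0.00688136850885705)
(array([-0.1543, -0.0425,  0.4133]), array([-0.002 ,  0.0014, -0.001 ]))
[-0.3   0.08  0.63  2.35 -0.19  0.48  0.35]
```

Emit:
send_rows(
  deltas=[
    [0, -0.08, -0.02, 0.1, -0.002, 0.0014, -0.001],
    [0, -0.154, -0.0425, 0.25, -0.002, 0.0014, -0.001],
    [0, -0.154, -0.0425, 0.4, -0.002, 0.0014, -0.001],
    [0, -0.154, -0.0425, 0.55, -0.002, 0.0014, -0.001],
    [0, -0.154, -0.0425, 0.55, -0.002, 0.0014, -0.001],
    [0, -0.154, -0.0425, 0.55, -0.002, 0.0014, -0.001],
    [0, -0.154, -0.0425, 0.55, -0.002, 0.0014, -0.001],
  ],
)

```text
clock: 9.17
tcp_pos: [0.4288, -0.2016, 0.0669]
orientation: [2.205, 1.933, 0.256]
contact_force: [-0.3, 0.1, -1.3]
grip_width: 0.007
```

Run:
```python
from h import *
import pickle
print(bpose(),r.get_obs()['joints'].round(2))
f=grab('wrist');s=grab('side');pickle.dump((f,s),open('f3.pkl','wb'))
b=cv2.resize(s['pixels'][140:270,190:310],None,fx=2.3,fy=2.3);p=lambda x:np.pad(x,((0,384-x.shape[0]),(0,0),(0,0)))
cv2.imwrite('pics/i.png',np.hstack([f['pixels'],p(b)])[:,:,::-1])
M=board();Q=lambda x,y,z:B['o']+M@np.array([x,y,z])
print('pred slate left corner, mid,right',proj(f,[Q(0,.09,.009),Q(0,0,.009),Q(0,.09,.015),Q(.0,.1,0),Q(-.115,.1,0)]).round(1))
```

```text
(array([-77.8,   0.9,  40.4]), array([-0.12,  0.04, -0.17]), array([-0.7,  0.1, -1.1]), 9.1667, 0.007037237722543866) [-0.01  0.31  0.41  2.36 -0.67  0.3   0.86]
pred slate left corner, mid,right [[400.2  66.2]
 [379.1 220.8]
 [405.2  65.9]
 [395.9  47.4]
 [186.5  46.7]]
```

View pics/i.png

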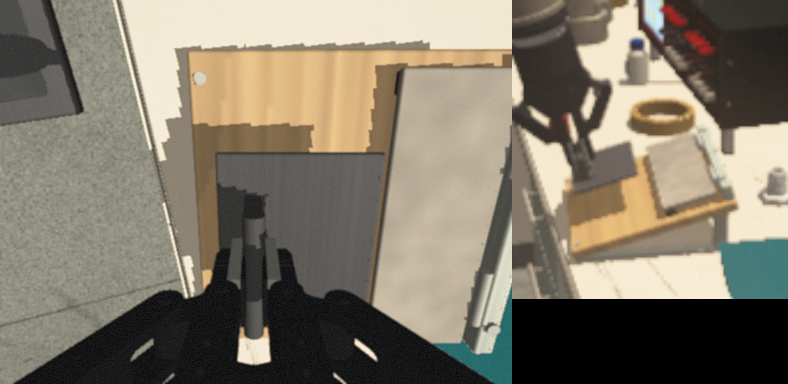

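The slate's lower-left corner is at (400,68) against a predicted (400,66), and the board's low-left corner is at (190,50) against (186.5,47). So the board pose is good to about 2 mm. The held apron's corners are at (217,153) and (385,153).

Run:
```python
from h import *
import pickle
f,s=pickle.load(open('f3.pkl','rb'))
o=r.get_obs();T=R.from_rotvec(o['orientation']).as_matrix()
for h in (.002,.006,.010): print(h,proj(f,[o['tcp_pos']+T@np.array(v) for v in ([.05,.062,-h],[.05,-.018,-h],[-.03,.062,-h])]).round(1))
im=f['pixels'].astype(int)
for v in (160,200,250,290): print(v,im[v,355:412].max(1))
for u in (225,300,350): print(u,im[140:165,u].max(1))
```

```text
0.002 [[387.1 151.3]
 [217.6 151.3]
 [368.2 294.4]]
0.006 [[390.4 153.2]
 [216.7 153.1]
 [370.6 299. ]]
0.01 [[393.9 155.1]
 [215.8 155.1]
 [373.2 303.9]]
160 [102 101 102 105 105 104 111 103 102 103 105 107 101 102 102 106 102 105
 100 101 104 103 102 102  98 101 101 103 110 106 113 118 107  84  60  73
  99 127 158 176 177 181 181 181 177 176 184 182 182 179 181 183 179 182
 184 183 184]
200 [103 106 104 102 101 102 101 103  96 104 103 102 100 101  98 100 102 101
 104  97  96  87  97 103 111 123 120 106  77  65  84 118 154 186 191 193
 192 190 188 188 189 189 187 190 188 189 190 190 184 185 185 184 185 184
 183 183 184]
250 [ 97  94  96  98  96  99  96  99 101 100  93 100  94  97  97 100 101 108
 120 124 119  89  74  81 108 147 174 184 188 185 187 187 186 184 190 183
 187 188 189 187 190 188 193 194 194 192 193 195 195 197 197 195 198 200
 192 199 200]
290 [ 97  95  97  98  97  95  92  93  99  97  96 100 102 111 124 115  86  73
  91 131 165 194 197 199 200 199 196 199 199 199 199 199 197 200 199 197
 201 200 199 199 201 194 196 194 196 194 192 189 188 190 190 190 193 190
 194 192 191]
225 [127 131 128 130 133 128 131 132 132 126 133 117  84  68  83  85  94  96
  94  98  96  91  97  95  98]
300 [130 125 128 130 133 125 127 126 128 131 130 115  83  61  80  94  96  97
  97  97  96 103  95  99 102]
350 [222 221 222 223 223 221 223 226 224 224 226 201 136  73  76  97 102 107
 106  99 102 101 104 103 105]
```

Emit:
send_rows(
  deltas=[
    [0, 0, 0, 0.06, 0, 0, 0],
    [0, 0, 0, 0.12, 0, 0, 0],
    [0, 0, 0, 0.18, 0, 0, 0],
    [0, 0, 0, 0.22, 0, 0, 0],
    [0, 0, 0, 0.24, 0, 0, 0],
    [0, 0, 0, 0.24, 0, 0, 0],
  ],
)

```text
clock: 9.77
tcp_pos: [0.4386, -0.2028, 0.0323]
orientation: [2.204, 1.932, 0.258]
contact_force: [0.1, 0.3, -1.3]
grip_width: 0.0072
```

Emit:
send_rows(
  deltas=[
    [0, 0, 0, 0.01, 0, 0, 0],
    [0, 0, 0, 0.02, 0, 0, 0],
    [0, 0, 0, 0.027, 0, 0, 0],
    [0, 0, 0, 0.027, 0, 0, 0],
  ],
)

```text
clock: 10.1
tcp_pos: [0.4393, -0.2031, 0.028]
orientation: [2.205, 1.932, 0.257]
contact_force: [0.1, -0.4, -1.3]
grip_width: 0.0071
```

Run:
```python
from h import *
print(bpose(),r.get_obs()['moment'])
```

```text
(array([-77.6,   0.9,   0.1]), array([-0.16,  0.04, -0.15]), array([-0.2, -0.3, -1.3]), 10.1, 0.0070627676410621) [0.05851055 0.36347562 0.00839782]
```

Emit:
send_rows(
  deltas=[
    [0, 0, 0, 0.007, 0, 0, 0],
    [0, 0, 0, 0.013, 0, 0, 0],
    [0, 0, 0, 0.013, 0, 0, 0],
    [0, 0, 0, 0.013, 0, 0, 0],
  ],
)

```text
clock: 10.43
tcp_pos: [0.4396, -0.2032, 0.0259]
orientation: [2.205, 1.932, 0.257]
contact_force: [-0.6, -0.1, -1.3]
grip_width: 0.007
```

Emit:
send_rows(
  deltas=[
    [0, 0, 0, 0.007, 0, 0, 0],
    [0, 0, 0, 0.01, 0, 0, 0],
    [0, 0, 0, 0.01, 0, 0, 0],
    [0, 0, 0, 0.01, 0, 0, 0],
  ],
)

```text
clock: 10.77
tcp_pos: [0.4398, -0.2032, 0.0258]
orientation: [2.206, 1.931, 0.259]
contact_force: [-11.8, 3.5, 27.2]
grip_width: 0.0067
```

Emit:
send_rows(
  deltas=[
    [0, 0, 0, -0.0075, 0, 0, 0],
    [0, 0, 0, -0.0075, 0, 0, 0],
    [0, 0, 0, -0.0075, 0, 0, 0],
  ],
)

```text
clock: 11.02
tcp_pos: [0.4399, -0.2033, 0.0259]
orientation: [2.205, 1.932, 0.257]
contact_force: [-3.0, 1.8, 7.7]
grip_width: 0.007
```

Run:
```python
from h import *
import pickle
print(bpose())
f=grab('wrist');s=grab('side');pickle.dump((f,s),open('f4.pkl','wb'))
b=cv2.resize(s['pixels'][170:260,200:290],None,fx=3,fy=3);p=lambda x:np.pad(x,((0,384-x.shape[0]),(0,0),(0,0)))
cv2.imwrite('pics/j.png',np.hstack([f['pixels'],p(b)])[:,:,::-1])
o=r.get_obs();T=R.from_rotvec(o['orientation']).as_matrix();M=board();Q=lambda x,y,z:B['o']+M@np.array([x,y,z])
h=.004;t=o['tcp_pos'];t=t+T@[0,0,-(.0016)]
print(proj(f,[t+T@np.array(v) for v in ([.05,.062,-h],[.05,-.018,-h],[-.03,.062,-h])]).round(1))
print(proj(f,[Q(0,.09,.009),Q(0,.09,.015),Q(-.115,.1,0),Q(0,0,.009),Q(0,-.03,.009)]).round(1))
im=f['pixels'].astype(int)
for v in (150,200,250,290): print(v,im[v,355:425].max(1))
```

```text
(array([-77.6,   0.7,  -2.1]), array([-0.17,  0.03, -0.13]), array([-1.1,  1.4,  8.2]), 11.0167, 0.006996006702737604)
[[387.8 152.8]
 [215.3 152.8]
 [368.4 297.8]]
[[443.8  62. ]
 [452.2  61.4]
 [166.8  37.1]
 [409.9 255.5]
 [401.1 305.7]]
150 [168 167 162 161 161 158 156 157 156 154 147 130 122 121 116 119 125 119
 154 195 215 219 222 216 217 213 211 210 208 209 208 207 207 210 211 211
 213 212 217 220 221 224 211 163 128 128 127 125 127 131 128 132 133 131
 131 133 131 128 130 128 128 126 125 124 122 121 120 120 122 122]
200 [101 102  97  97  99  95  91  99  99  97  98  90  94  97  99  97  96  97
  96  93  95  92  95 109 145 190 208 212 208 209 207 205 204 204 200 209
 191 149 119 124 124 125 131 130 129 128 132 128 130 124 128 131 125 126
 128 128 126 118 121 123 119 125 120 121 116  86  67  58  60  70]
250 [ 91  93  96  96  95  97  97  95  95  97  95  94  93  96  93  96  97 126
 176 204 211 211 204 206 209 207 205 189 145 117 115 116 125 124 125 127
 128 131 130 131 128 127 128 126 128 127 128 124 124 126 123 124 122 121
 123 118 102  76  60  60  67  82 102 123 153 169 175 179 177 178]
290 [ 94  91  93  90  88  94  91  93  92  92  93  97 130 188 210 209 211 213
 205 204 204 208 191 147 112 113 112 111 116 119 120 126 128 126 131 130
 125 127 123 130 125 123 126 122 124 122 122 122 119 112  90  65  59  66
  87 107 134 161 175 184 179 184 182 181 184 181 179 183 180 182]
```

View pics/j.png

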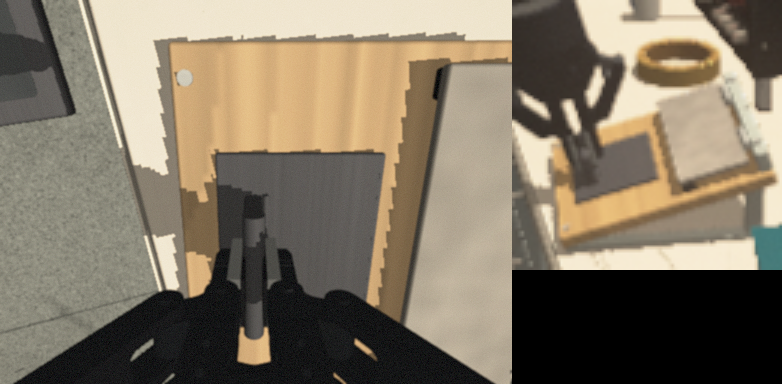

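The flashing lies flat and parallel on the board, pressed with 8 N. Its plain edge is at (378,200) and the slate's edge at (420,200), a gap of about 17 mm. The slide needed is about 42 mm, with a 1.5 mm lateral trim.

Emit:
send_rows(
  deltas=[
    [0, 0, 0.02, 0, 0, 0, 0],
    [0, -0.001, 0.04, 0, 0, 0, 0],
    [0, -0.002, 0.06, 0, 0, 0, 0],
    [0, -0.003, 0.08, 0, 0, 0, 0],
    [0, -0.003, 0.09, 0, 0, 0, 0],
    [0, -0.003, 0.09, 0, 0, 0, 0],
  ],
)

```text
clock: 11.62
tcp_pos: [0.4478, -0.2044, 0.028]
orientation: [2.212, 1.935, 0.254]
contact_force: [-16.8, 2.5, 18.8]
grip_width: 0.0071
```

Run:
```python
from h import *
print(bpose(),r.get_obs()['joints'].round(3),r.get_obs()['tau'].round(1))
```

```text
(array([-69.3,   0.7,  -2.2]), array([ 0.24,  0.16, -0.02]), array([-11.5,   0.2,  22.6]), 11.6167, 0.00707131952484049) [ 0.104  0.412  0.279  2.331 -0.816  0.23   0.995] [ -2.5 -34.3   1.  -21.1  -0.9  -2.6  -0. ]
```

Emit:
send_rows(
  deltas=[
    [0, 0, 0, -0.005, 0, 0, 0],
    [0, 0, 0, -0.005, 0, 0, 0],
    [0, 0, 0, -0.005, 0, 0, 0],
    [0, 0, 0, -0.005, 0, 0, 0],
  ],
)

```text
clock: 11.95
tcp_pos: [0.453, -0.2053, 0.0298]
orientation: [2.204, 1.932, 0.257]
contact_force: [0.8, 0.1, -0.9]
grip_width: 0.0068
```

Run:
```python
from h import *
print(bpose())
```

```text
(array([-63.8,   0.5,  -1.7]), array([-0.16,  0.04, -0.17]), array([ 0.5,  0.2, -1.1]), 11.95, 0.006841251297667906)
```

Emit:
send_rows(
  deltas=[
    [0, 0, 0, 0.0015, 0, 0, 0],
    [0, -0.001, 0.015, 0.0015, 0, 0, 0],
    [0, -0.002, 0.03, 0.0015, 0, 0, 0],
    [0, -0.003, 0.045, 0.0015, 0, 0, 0],
    [0, -0.004, 0.06, 0.0015, 0, 0, 0],
    [0, -0.004, 0.075, 0.0015, 0, 0, 0],
    [0, -0.004, 0.09, 0.0015, 0, 0, 0],
    [0, -0.004, 0.09, 0.0015, 0, 0, 0],
  ],
)

```text
clock: 12.62
tcp_pos: [0.4661, -0.2077, 0.0334]
orientation: [2.204, 1.932, 0.257]
contact_force: [-0.3, 0.2, -0.8]
grip_width: 0.0075
```

Run:
```python
from h import *
print(bpose())
```

```text
(array([-50. ,  -0.1,  -1.7]), array([-0.18,  0.03, -0.17]), array([-0.5,  0.2, -0.7]), 12.6167, 0.007540076325057585)
```

Emit:
send_rows(
  deltas=[
    [0, 0, 0.015, 0.001, 0, 0, 0],
    [0, 0, 0.03, 0.001, 0, 0, 0],
    [0, -0.001, 0.045, 0.001, 0, 0, 0],
    [0, -0.002, 0.06, 0.001, 0, 0, 0],
    [0, -0.003, 0.075, 0.001, 0, 0, 0],
    [0, -0.003, 0.09, 0.001, 0, 0, 0],
    [0, -0.003, 0.095, 0.001, 0, 0, 0],
    [0, -0.003, 0.095, 0.001, 0, 0, 0],
  ],
)

```text
clock: 13.28
tcp_pos: [0.4793, -0.2099, 0.0368]
orientation: [2.205, 1.932, 0.257]
contact_force: [-0.4, -0.0, -1.4]
grip_width: 0.0067
```

Run:
```python
from h import *
import pickle
print(bpose())
f=grab('wrist');s=grab('side');pickle.dump((f,s),open('f5.pkl','wb'))
b=cv2.resize(s['pixels'][170:260,200:290],None,fx=3,fy=3);p=lambda x:np.pad(x,((0,384-x.shape[0]),(0,0),(0,0)))
cv2.imwrite('pics/k.png',np.hstack([f['pixels'],p(b)])[:,:,::-1])
o=r.get_obs();T=R.from_rotvec(o['orientation']).as_matrix();M=board();Q=lambda x,y,z:B['o']+M@np.array([x,y,z])
t=o['tcp_pos']+T@[0,0,-(.0057)]
print('flash near: low corner, at x=+37',proj(f,[t+T@np.array(v) for v in ([.05,-.018,0],[.05,.037,0],[.05,.062,0])]).round(1))
print('slate under/top corner, line',proj(f,[Q(0,.09,.009),Q(0,.09,.015),Q(0,0.,.009),Q(-.115,.1,0),Q(-.035,.1,0)]).round(1))
```

```text
(array([-36.2,  -0.5,  -1.9]), array([-0.15,  0.04, -0.16]), array([-0.7, -0.1, -1.2]), 13.2833, 0.006749284052299604)
flash near: low corner, at x=+37 [[214.4 152.8]
 [333.  152.8]
 [386.9 152.8]]
slate under/top corner, line [[343.2  58.5]
 [347.2  57.7]
 [326.9 252.9]
 [ 69.2  33.6]
 [257.6  34.2]]
```

View pics/k.png

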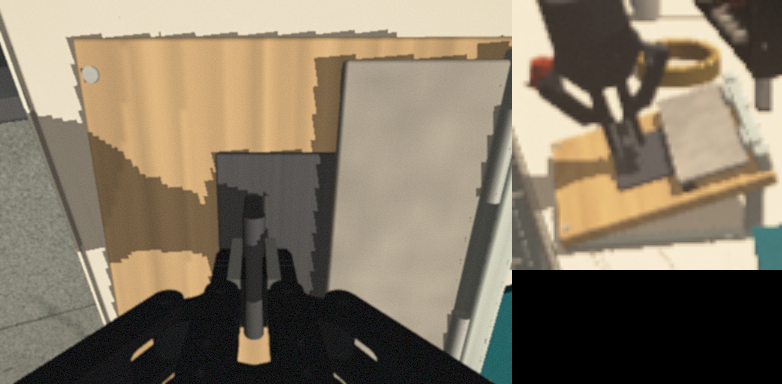

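Tuck reads about 25 mm (low edge at column 217, slate edge at 336, 55 mm visible), centred within 2 mm, and the slate is still down. Now the press.

Emit:
send_rows(
  deltas=[
    [0, 0, 0, 0.002, 0, 0, 0],
    [0, 0, 0, 0.004, 0, 0, 0],
    [0, 0, 0, 0.004, 0, 0, 0],
    [0, 0, 0, 0.004, 0, 0, 0],
  ],
)

```text
clock: 13.72
tcp_pos: [0.4789, -0.2099, 0.0365]
orientation: [2.206, 1.932, 0.258]
contact_force: [-3.4, 1.4, 6.0]
grip_width: 0.007
```

Run:
```python
from h import *
print(bpose())
```

```text
(array([-36.7,  -0.5,  -2.1]), array([-0.15,  0.07, -0.13]), array([-1.8,  0.9,  6.7]), 13.7167, 0.006976833279689475)
```

Emit:
send_rows(
  deltas=[
    [0, 0, 0.001, 0.001, 0, 0, 0],
    [0, 0, 0.001, 0.001, 0, 0, 0],
    [0, 0, 0.001, 0.001, 0, 0, 0],
    [0, 0, 0.001, 0.001, 0, 0, 0],
    [0, 0, 0.001, 0.001, 0, 0, 0],
    [0, 0, 0.001, 0.001, 0, 0, 0],
    [0, 0, 0.001, 0.001, 0, 0, 0],
    [0, 0, 0.001, 0.001, 0, 0, 0],
    [0, 0, 0.001, 0.001, 0, 0, 0],
    [0, 0, 0.001, 0.001, 0, 0, 0],
  ],
)

```text
clock: 14.55
tcp_pos: [0.4789, -0.2098, 0.0364]
orientation: [2.206, 1.932, 0.258]
contact_force: [-4.4, 0.9, 8.2]
grip_width: 0.0066
```

Run:
```python
from h import *
import pickle
print(bpose())
f=grab('wrist');s=grab('side');pickle.dump((f,s),open('f6.pkl','wb'))
print(bpose())
b=cv2.resize(s['pixels'][175:255,210:290],None,fx=4.8,fy=4.8);a=f['pixels'][:,180:]
cv2.imwrite('pics/l.png',np.hstack([a,b])[:,:,::-1])
f0,s0=pickle.load(open('f4.pkl','rb'))  # slate before the tuck: side-view change over the slate
d=np.abs(s['pixels'].astype(int)-s0['pixels']).max(2)[195:235,252:285];print('side change over slate, mean/max',d.mean(),d.max())
```

```text
(array([-36.7,  -0.5,  -2.1]), array([-0.14,  0.08, -0.12]), array([-2.3,  0.3,  9.1]), 14.55, 0.006582556632221963)
(array([-36.6,  -0.6,  -2.1]), array([-0.15,  0.07, -0.11]), array([-1.7,  1.4,  9.4]), 14.65, 0.006903815875570598)
side change over slate, mean/max 1.9053030303030303 60
```

View pics/l.png

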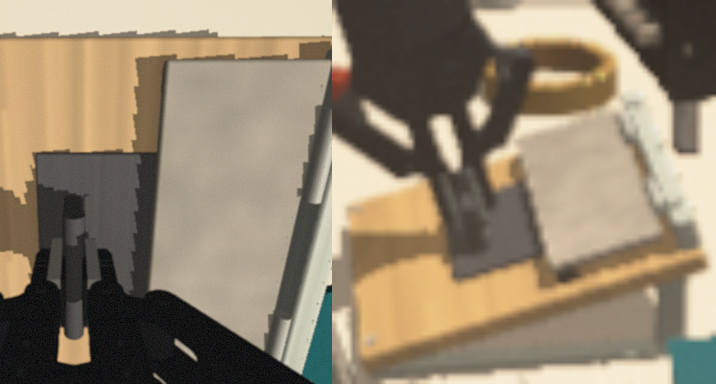

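The final view shows the apron flat with its edge under the slate (low edge near crop column 36, slate edge near 158). The slate is still on its feet, as the side picture hardly changed over it, and the push reads about 9–9.5 N with 1.2 N of weight zeroed in. Handing in.

```bash
python3 -c "
from h import *
print(r.hand_in())"
```

```text
the job is handed in; nothing more can be done
None
```

I set the flashing flat on the board, slid it up under the slate and handed the job in at about 14.7 s, with the arm still holding and pressing it.

**Last checks**
- **Tuck:** about 25 mm. The tool pose gives 24–25 mm and the last measured wrist picture 25.3 mm.
- **Centring:** within about 2 mm of midway between the feet, and parallel to the slate's edge.
- **Push:** 9.1–9.4 N read square to the board, or about 10.5 N with the flashing's own weight added.
- **Slate:** not lifted, judging by the side view. It changed little over the slate (mean 1.9 grey levels, one spot of 60).
- **Other items:** I never went near the bystanders and saw no sign that any moved, but I did not measure them again at the end.

**What disagreed or went wrong**
- **First grasp missed:** the fingertips sit about 12 mm behind the TCP, not 11 mm ahead as stated. The jaws shut on the crest without moving the flashing, and I corrected this from the pictures.
- **Grip width:** it read about 7 mm on the 9 mm upstand, but the hold was secure.
- **Force peaks:** the first touchdown on the board reached about 30 N. The first part of the slide ran at about 22 N, so I eased off, and the rest of the slide showed almost no contact force. The flashing may have skimmed the board by a few tenths of a millimetre there.

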